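Stand the tall snack cup on the lazy susan's marked place

ROBOT

A 6-joint arm with a two-finger parallel gripper is mounted at the origin on the work surface. World frame = base frame: x ahead of the robot, y to its left, z up, the work surface at z = 0. Lengths are in mm, angles in rad, forces in N, time in s.
With the tool pointing down it reaches from about 350 to 975 mm from the base axis. Payload 7.1 kg.
Tool frame: the origin (TCP) lies on the centre line of the jaws, within the pads' length; the fingertips stand 17 mm ahead of it and the grasp point (between the pads) lies 2 mm behind it (tip_extent is the distance from the TCP to the fingertips, in mm); z points along the fingers, y is the line along which they close (so a half turn about z gives the same grasp; the last joint's range is limited). The gripper opens to 88 mm and grips with 3 to 60 N. Pads are 20 mm wide; open, the fingers measure 115 mm over their backs; the gripper's body (75 mm by 178 mm) begins 61 mm behind the grasp point.
Start: joints at [1.306, 0.423, 1.63, -0, 1.089, -0.019], TCP at [152.051, 606.206, 239.675] pointing down, gripper open.
Joint ranges: [-3, 3], [-0.9, 2.11], [0.09, 2.58], [-1.31, 4.45], [0.11, 2.69], [-2.54, 2.54]. Speed limits (rad/s): [2.39, 2.39, 3.01, 3.14, 3.14, 3.14].

INTERFACE

Orientations are given as a rotation vector (axis times angle).
In Python, from workcell import get_obs, get_image, camera_model, close_job, look_for, outline_of, pinpoint, tip_extent gives the robot as it stands.
- The arm moves only by the shell command python3 -m jog 'ROWS'. ROWS is text: rows parted by semicolons, each of 7 numbers parted by spaces: the shift along the tool's x, y, z as a fraction of full scale, then the turn, a rotation vector about the tool's x, y, z as a fraction of full scale, then the closure, from -1 (fully open) to 1 (shut). A call has 1 to 8 rows; each row is the pose to reach, as a shift and turn from the pose commanded when the call began, along the tool's axes at that moment; what a row does not reach only later rows make up. Full scale, the value 1, is 0.2 m for a shift and 30 degrees for a turn. A row lasts 1/10 s, in which the tool goes at most 50 mm and 8.59 degrees, less where a joint would pass 70% of its speed; a pose out of reach is approached as far as the arm can. A call with a number of a shift or a turn outside -1 to 1 is refused whole. A call with a gripper value outside its range is refused whole. The fingers move at their own pace and stop on an object; the grip force is fixed at half the most. Time passes only in rows, so rows that repeat a pose let the fingers close. It gives the time, the measured TCP pose, the force, the opening and the grip force at its end, in the units of the state.
- get_obs(): the state, without advancing time (a new reading comes with each control period).
- get_image(name): name is "scene" or "top"; returns the picture (420x560x3 uint8, red, green, blue); there is no depth.
- camera_model(name): a dict with "fx", "fy", "cx", "cy" (pixels), "origin" and "orientation" of the camera in the world. Camera axes: x right, y down, z forward; pixel columns grow to the right and rows downward; lengths in mm; the calibration is good to about 2 mm. A picture is of the moment at which its call begins. camera_model takes no time and is no camera call.
- close_job(): hands the job in; it is judged then, once.
Trained networks look in the newest picture that a camera, given by its name, has taken for a name from the list of things; names that differ only in an ending like _2 or _b are one class to them, and where a whole thing is asked for, a point or a joint stands for the part that bears it (a point fixed in the world has none). Each returns a list of dicts, best first, with "confidence" (0 to 1); they miss things now and then, are a little off and sometimes report something else, mostly with a low value. They report only what shows in the picture. A call takes as long as a camera call.
- look_for(target, camera): "xyz" ([x, y, z] in mm, in the coordinates of the camera as it stood for that picture, good to about 4 mm: the middle of the surface that is visible of it).
- outline_of(target, camera): "mask" (420x560 bool, what is visible of it).
- pinpoint(target, camera): "xyz" ([x, y, z] in mm, in the coordinates of the camera as it stood for that picture, good to about 4 mm: a listed point, or the origin of a listed thing).
The state is a dict: "t": time; "qpos": joint angles; "qvel": joint speeds; "joint_torque": joint torques, N m; "ee_pos": TCP position; "orientation": TCP orientation; "ft_force": force on the tool from outside, world axes, zero at the start; "moment": the same for the moment, N m; "width": finger opening in mm; "grasp_force": force on a finger pad.
Only numpy, scipy, OpenCV 4.12 (cv2) and the standard library are available. Lean on these libraries where they do the work, as an engineer would, in place of code of your own. Each camera call takes 0.05 s, during which the arm holds its last target. There are 200 camera calls.

TASK

Pick up the taller of the two open purple cups and stand it upright inside the black ring inlaid on the marble lazy susan, then let go. The lazy susan turns freely: set the cup down so that it stays at the angle at which you found it. Leave the short cup, the canister, the saucer and the scoop where they are.

Things in the scene. Friction and masses are not known exactly. Their poses are not given: they have to be found in the camera images.
- tall_cup: The taller purple polypropylene cup, open at the top, loose, standing upright on the counter: 95 mm high, outside diameter 48 mm at the foot growing evenly to 60 mm at the rim, wall 3 mm, about 60 g, rigid. Origin at the centre of its underside, z up along its axis.
- short_cup: Bystander: an open cup of the same purple plastic and the same 48 mm foot and 60 mm rim, only 55 mm high. Origin at the centre of its underside, z up.
- canister: Bystander: closed round steel canister with a dark lid and a small knob on top, 75 mm diameter, 112 mm high over the knob. Origin at the centre of its underside, z up.
- saucer: Bystander: white porcelain saucer, 120 mm diameter, 16 mm high, lying on the counter. Origin at the centre of its underside, z up.
- scoop: Bystander: aluminium scoop lying on the counter, about 155 mm long and 44 mm high and wide at its cup. Origin on its underside near mid-length; x runs along it, handle to -x, cup to +x.
- foot: Fixed round foot of the lazy susan, 150 mm diameter, hidden under the platter. Origin on the platter's axis of turning, at counter height (not the platter's top). A 24 mm black hub 4 mm high is at the platter's centre. Two open wooden dip bowls, 76 mm across and 20 mm high, are fixed on the platter 92 mm from the axis, 120 and 240 degrees round from the ring.
- platter (a joint): Angle in rad of the lazy susan's marble platter about the upright axis through foot, counter-clockwise from above; at 0 the ring lies towards +x from the axis. The platter is a 280 mm disc, its top face 28 mm above the counter; it turns freely both ways (about 0.01 N m starts it) and has no spring.
- ring (a point): Centre of the one vacant marked place on the platter, on its top face (28 mm above the counter) and 92 mm from the axis: a flat inlaid black ring, 76 mm inside and 88 mm outside diameter, with a black line 6 mm wide running to it from the hub. x points outwards from the axis, z up. It turns with the platter.

How it is judged:
By the outcome, as a careful person would: the job done as asked, in the order asked, and still so for the second after the job is handed in, with the robot touching nothing.
It also fails if it takes over 38 s, if anything falls off the work surface, if the arm or the gripper's body presses on something with over 40 N, if the wrist force passes 120 N, or if a joint passes its speed limit or range.

## Working session

There is one attempt and no reset: what is moved stays moved. The work goes in short steps, Python scripts to look and compute and a shell command to move; the robot and the scene stay as the last step left them, time stands still between calls to the robot, and variables do not carry over. Pictures are saved under pics/ and viewed, at most 10 in all, crops included, and the job is handed in when it is done.

```bash
mkdir -p pics
cat > h.py <<'E'
import numpy as np, cv2
from scipy.spatial.transform import Rotation as R
from workcell import *
def cam(n):
    m=camera_model(n); o=np.array(m["orientation"],float)
    Rm=o if o.shape==(3,3) else R.from_rotvec(o).as_matrix()
    return m,Rm,np.array(m["origin"],float)
def w(n,p):
    m,Rm,o=cam(n); return Rm@np.array(p)+o
def px(n,P):
    m,Rm,o=cam(n); c=Rm.T@(np.array(P)-o); return m["fx"]*c[0]/c[2]+m["cx"],m["fy"]*c[1]/c[2]+m["cy"]
def ray(n,u,v,z):
    m,Rm,o=cam(n); d=Rm@np.array([(u-m["cx"])/m["fx"],(v-m["cy"])/m["fy"],1]); return o+d*(z-o[2])/d[2]
def save(n,f): cv2.imwrite("pics/"+f,get_image(n)[:,:,::-1])
E
python3 - <<'E'
from h import *
np.set_printoptions(precision=1,suppress=True)
for n in("scene","top"):
    save(n,n+"0.png"); print(n,camera_model(n))
    for t in("tall_cup","short_cup","canister","saucer","scoop","foot","ring"):
        print(n,t,[(w(n,d["xyz"]),round(d["confidence"],2)) for d in pinpoint(t,n)[:3]])
s=get_obs();print(s["t"],s["ee_pos"],R.from_rotvec(s["orientation"]).as_matrix(),s["width"])
a=cv2.imread("pics/scene0.png");b=cv2.imread("pics/top0.png")
E
```

```text
scene {'fx': 443.2559271121989, 'fy': 443.2559271121989, 'cx': 281.30272386702615, 'cy': 210.81825249579143, 'origin': array([1380.6,  464.7,  703.6]), 'orientation': array([-1.3, -2.1,  1.1])}
scene tall_cup [(array([ 493.7, -170. ,    1.8]), 0.85)]
scene short_cup [(array([ 660.5, -181.4,   -2.8]), 0.66)]
scene canister [(array([ 489.9, -347.9,   -2. ]), 0.84)]
scene saucer [(array([ 711.9, -363.4,    1.1]), 0.63)]
scene scoop [(array([458.5, 417.8,   1.4]), 0.66)]
scene foot [(array([546.1, 203. ,   0.5]), 0.86)]
scene ring [(array([638.2, 186.7,  25.2]), 0.92)]
top {'fx': 486.9484422585336, 'fy': 486.9484422585336, 'cx': 274.84801116560476, 'cy': 208.12446720381985, 'origin': array([ 424.2,   39.3, 1254.8]), 'orientation': array([-2.2,  2.2, -0.1])}
top tall_cup [(array([ 496.2, -174.1,    4. ]), 0.56)]
top short_cup [(array([ 661.6, -183.7,    0.7]), 0.76)]
top canister []
top saucer [(array([ 710. , -367.4,   -0.3]), 0.8), (array([545.8, 201.4,  -0.1]), 0.45)]
top scoop [(array([456.9, 419.4,   2.5]), 0.74)]
top foot [(array([545.8, 199.4,   0.5]), 0.79)]
top ring [(array([635.6, 188.6,  29.4]), 0.84)]
0.8 [152.  606.2 239.7] [[-1.   0.2  0. ]
 [ 0.2  1.   0. ]
 [-0.   0.  -1. ]] 88.2375024760977
```

View pics/scene0.png

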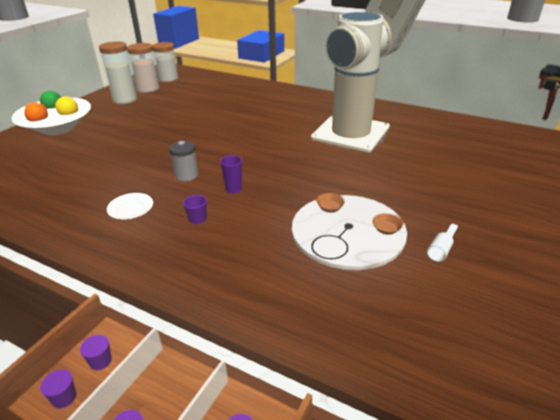

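View pics/top0.png

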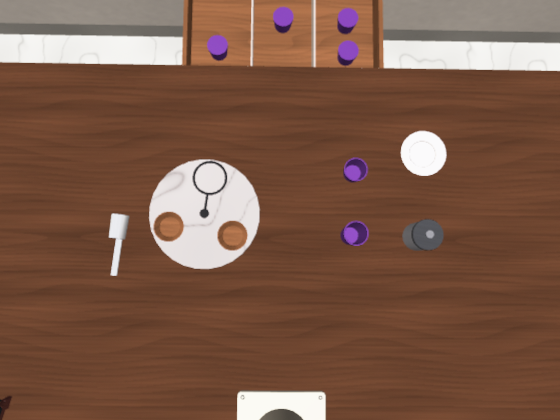

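```bash
cat >> h.py <<'E'
def go(pos,yaw=None):
    s=get_obs(); T=R.from_rotvec(s["orientation"]); p=np.array(s["ee_pos"])
    print("t",round(s["t"],2),"pos",p.round(1),"yaw_y",np.degrees(np.arctan2(*T.as_matrix()[[1,0],1])).round(2),"tilt",T.as_matrix()[2].round(4),"w",s["width"],"F",np.round(s["ft_force"],1))
    print("shift",(T.inv().apply(np.array(pos)-p)/200).round(3))
    if yaw is not None:
        a=np.radians(yaw); y=np.array([np.cos(a),np.sin(a),0]); z=np.array([0,0,-1.]); D=R.from_matrix(np.c_[np.cross(y,z),y,z])
        print("turn",((T.inv()*D).as_rotvec()/np.radians(30)).round(3))
E
cat > meas.py <<'E'
from h import *
from scipy.optimize import minimize
np.set_printoptions(precision=1,suppress=True)
th=np.linspace(0,2*np.pi,60)
def circ(x,y,z,r): return np.c_[x+r*np.cos(th),y+r*np.sin(th),0*th+z]
def fitcup(x0,z0,h,masks):
    def sc(p):
        e=0
        for n,m in masks.items():
            P=np.vstack([circ(*p,z0,24),circ(*p,z0+h,30)]); q=np.array([px(n,a) for a in P])
            k=np.zeros((1680,2240),np.uint8); cv2.fillConvexPoly(k,cv2.convexHull((q*4+1.5).round().astype(np.int32)),1)
            M=cv2.resize(m.astype(np.uint8),(2240,1680),interpolation=cv2.INTER_NEAREST)
            e+=1-(k&M).sum()/(k|M).sum()
        return e
    r=minimize(sc,x0,method="Nelder-Mead",options=dict(initial_simplex=np.array([x0,[x0[0]+6,x0[1]],[x0[0],x0[1]+6]]),xatol=.2,maxiter=50)); return r.x,r.fun
def cupmask(name="tall_cup"):
    o={}
    for n in("scene","top"):
        get_image(n); r=outline_of(name,n)
        if r: o[n]=r[0]["mask"]
    return o
def ringfit(ring0):
    out={}
    for n in("scene","top"):
        g=get_image(n).max(2); v,u=np.nonzero(g<75)
        W=np.array([ray(n,a,b,28) for a,b in zip(u,v)]); d=np.hypot(*(W[:,:2]-ring0).T); W=W[(d<55)&(d>28)][:,:2]
        W=W[np.hypot(*(W-[546,201]).T)>55]
        A=np.c_[2*W,np.ones(len(W))]; c=np.linalg.lstsq(A,(W**2).sum(1),rcond=None)[0]
        out[n]=(c[:2],np.sqrt(c[2]+c[:2]@c[:2]),len(W))
    return out
E
python3 - <<'E'
from meas import *
m=cupmask()
for k in m: print(k,fitcup([495,-172],0,95,{k:m[k]}))
print(fitcup([495,-172],0,95,m))
print(ringfit([637,187.5]))
go([495,-172,240],-8)
E
```

```text
Traceback (most recent call last):
  File "meas.py", line 15, in fitcup
    r=minimize(sc,x0,method="Nelder-Mead",options=dict(initial_simplex=np.array([x0,[x0[0]+6,x0[1]],[x0[0],x0[1]+6]]),xatol=.2,maxiter=50)); return r.x,r.fun
  File "meas.py", line 10, in sc
    P=np.vstack([circ(*p,z0,24),circ(*p,z0+h,30)]); q=np.array([px(n,a) for a in P])
                                                                ~~^^^^^
  File "h.py", line 11, in px
    m,Rm,o=cam(n); c=Rm.T@(np.array(P)-o); return m["fx"]*c[0]/c[2]+m["cx"],m["fy"]*c[1]/c[2]+m["cy"]
           ~~~^^^
  File "h.py", line 5, in cam
    m=camera_model(n); o=np.array(m["orientation"],float)
ValueError: time passes only in moves, steps and waits
```

```bash
sed -i 's/^def cam(n):/import functools\n@functools.cache\ndef cam(n):/' h.py
python3 - <<'E'
from meas import *
m=cupmask()
for k in m: print(k,fitcup([495,-172],0,95,{k:m[k]}))
print(fitcup([495,-172],0,95,m))
print(ringfit([637,187.5]))
go([495,-172,240],-8)
E
```

```text
scene (array([ 493.8, -173.1]), np.float64(0.04928416485900222))
top (array([ 495.8, -171.8]), np.float64(0.07388619320688139))
(array([ 495.5, -171.8]), np.float64(0.13706703432300293))
{'scene': (array([0., 0.]), np.float64(0.0), 0), 'top': (array([638.1, 187.7]), np.float64(41.092510344491), 72)}
t 1.3 pos [152.1 606.2 239.7] yaw_y 75.92 tilt [ 0.  0. -1.] w 87.91258975272105 F [ 0.3 -0.3 -0. ]
shift [-2.6 -3.4 -0. ]
turn [ 0.  -0.   2.8]
```

```bash
python3 -m jog '-0.76 -1 0 0 0 0.95 -1;-0.76 -1 0 0 0 0.95 -1;-0.76 -1 0 0 0 0.95 -1;-0.76 -1 0 0 0 0.95 -1;-0.76 -1 0 0 0 0.95 -1;-0.76 -1 0 0 0 0.95 -1;-0.76 -1 0 0 0 0.95 -1;-0.76 -1 0 0 0 0.95 -1'; python3 -c "
from h import *
go([495,-172,240],-8)"
```

```text
t: 2.1
ee_pos: [251.0, 376.4, 240.1]
orientation: [1.14, 2.927, 0.002]
ft_force: [-0.8, 0.2, 0.1]
width: 87.9
grasp_force: 0.0
t 2.1 pos [251.  376.4 240.1] yaw_y 47.43 tilt [ 4.0e-04  1.3e-03 -1.0e+00] w 87.87755338150538 F [-0.8  0.2  0.1]
shift [-2.753e+00 -1.194e+00 -2.000e-03]
turn [ 0.002 -0.002  1.848]
```

```bash
python3 -m jog '-1 -0.43 0 0 0 0.92 -1;-1 -0.43 0 0 0 0.92 -1;-1 -0.43 0 0 0 0.92 -1;-1 -0.43 0 0 0 0.92 -1;-1 -0.43 0 0 0 0.92 -1;-1 -0.43 0 0 0 0.92 -1;-1 -0.43 0 0 0 0.92 -1;-1 -0.43 0 0 0 0.92 -1'; python3 -c "
from h import *
go([495,-172,240],-8)"
```

```text
t: 2.9
ee_pos: [339.7, 178.0, 239.7]
orientation: [-1.803, -2.572, -0.0]
ft_force: [-0.2, 0.4, 0.1]
width: 88.3
grasp_force: 0.0
t 2.9 pos [339.7 178.  239.7] yaw_y 19.94 tilt [ 3.e-04  0.e+00 -1.e+00] w 88.27264075318307 F [-0.2  0.4  0.1]
shift [-1.91   0.133 -0.002]
turn [-0.    -0.001  0.931]
```

```bash
python3 -m jog '-0.96 0.07 0 0 0 0.93 -1;-0.96 0.07 0 0 0 0.93 -1;-0.96 0.07 0 0 0 0.93 -1;-0.96 0.07 0 0 0 0.93 -1;-0.96 0.07 0 0 0 0.93 -1;-0.96 0.07 0 0 0 0.93 -1;-0.96 0.07 0 0 0 0.93 -1'; python3 -c "
from h import *
go([495,-172,190],-8)"
```

```text
t: 3.6
ee_pos: [417.7, 2.1, 239.4]
orientation: [-2.369, -2.062, 0.001]
ft_force: [1.1, 0.2, -0.1]
width: 87.5
grasp_force: 0.0
t 3.6 pos [417.7   2.1 239.4] yaw_y -7.95 tilt [ 2.e-04 -9.e-04 -1.e+00] w 87.50424688808782 F [ 1.1  0.2 -0.1]
shift [-0.809  0.504  0.247]
turn [-0.002 -0.     0.002]
```

```bash
python3 -m jog '-0.81 0.505 0.25 0 0 0 -1;-0.81 0.505 0.25 0 0 0 -1;-0.81 0.505 0.25 0 0 0 -1;-0.81 0.505 0.25 0 0 0 -1;-0.81 0.505 0.25 0 0 0 -1;-0.81 0.505 0.25 0 0 0 -1;-0.81 0.505 0.25 0 0 0 -1'; python3 -c "
from h import *
go([495.2,-172,68],-8)"
```

```text
t: 4.3
ee_pos: [494.9, -171.8, 189.7]
orientation: [-2.369, -2.061, 0.0]
ft_force: [0.4, -0.2, 0.2]
width: 87.7
grasp_force: 0.0
t 4.3 pos [ 494.9 -171.8  189.7] yaw_y -7.95 tilt [ 5.e-04 -9.e-04 -1.e+00] w 87.66293796944043 F [ 0.4 -0.2  0.2]
shift [-0.001  0.002  0.609]
turn [-0.002 -0.001  0.002]
```

```bash
python3 -m jog '0 0 0.2 0 0 0 -1;0 0 0.4 0 0 0 -1;0 0 0.5 0 0 0 -1;0 0 0.57 0 0 0 -1;0 0 0.61 0 0 0 -1;0 0 0.61 0 0 0 -1;0 0 0.61 0 0 0 -1'; python3 -m jog '0 0 0 0 0 0 0;0 0 0 0 0 0 0.3;0 0 0 0 0 0 0.6;0 0 0 0 0 0 1;0 0 0 0 0 0 1;0 0 0 0 0 0 1;0 0 0 0 0 0 1;0 0 0 0 0 0 1'
```

```text
t: 5.0
ee_pos: [496.0, -173.8, 68.6]
orientation: [2.371, 2.059, 0.001]
ft_force: [0.3, 0.5, 1.0]
width: 87.6
grasp_force: 0.0
t: 5.8
ee_pos: [495.7, -174.1, 67.9]
orientation: [2.372, 2.059, 0.0]
ft_force: [0.1, -0.6, 4.4]
width: 58.1
grasp_force: 30.0
```

```bash
python3 -m jog '0 0 -0.05 0 0 0 1;0 0 -0.15 0 0 0 1;0 0 -0.3 0 0 0 1;0 0 -0.45 0 0 0 1;0 0 -0.6 0 0 0 1;0 0 -0.65 0 0 0 1;0 0 -0.65 0 0 0 1;0 0 -0.65 0 0 0 1'; python3 -c "
from meas import *
save('scene','lift.png')
m=cupmask()
s=get_obs(); p=s['ee_pos']; z=p[2]-68
for k in m: print(k,fitcup(list(p[:2]),z,95,{k:m[k]}))
print(ringfit([637,187.5]))
go([638,187.7,200],-8)"
```

```text
t: 6.6
ee_pos: [494.6, -173.6, 196.7]
orientation: [-2.372, -2.059, 0.001]
ft_force: [-0.1, 0.1, -1.4]
width: 58.1
grasp_force: 30.0
scene (array([ 494. , -173.1]), np.float64(0.22791586998087954))
top (array([ 496., -127.]), np.float64(0.8573508005822417))
{'scene': (array([0., 0.]), np.float64(0.0), 0), 'top': (array([638.1, 187.7]), np.float64(41.09015931681482), 75)}
t 6.95 pos [ 495.  -173.8  196.9] yaw_y -8.08 tilt [ 0. -0. -1.] w 57.94704662514149 F [ 0.1  0.7 -1.1]
shift [ 1.9  0.5 -0. ]
turn [-0. -0. -0.]
```

View pics/lift.png

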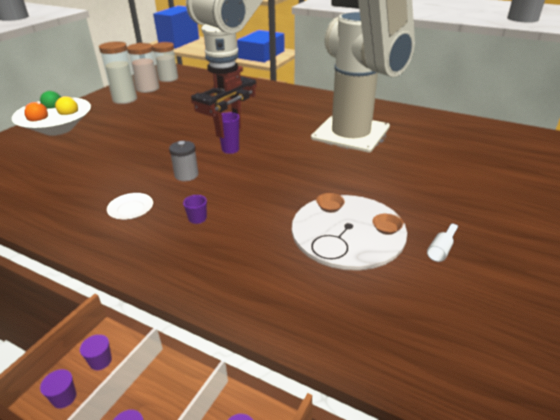

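The cup hangs upright in the gripper at about (231,133). The short cup, the canister and the platter haven't moved, and the ring is still at (329,247). Now I carry it over.

```bash
python3 -m jog '0.12 0.03 0 0 0 0 1;0.3 0.08 0 0 0 0 1;0.5 0.13 0 0 0 0 1;0.7 0.18 0 0 0 0 1;0.85 0.22 0 0 0 0 1;0.95 0.25 0 0 0 0 1;0.95 0.25 0 0 0 0 1'; python3 -c "
from h import *
go([638,187.7,180],-8)"
```

```text
t: 7.65
ee_pos: [572.5, 9.4, 197.4]
orientation: [-2.369, -2.063, -0.001]
ft_force: [0.6, 0.8, -0.6]
width: 57.9
grasp_force: 30.0
t 7.65 pos [572.5   9.4 197.4] yaw_y -7.92 tilt [ 4.e-04  3.e-04 -1.e+00] w 57.92647472101623 F [ 0.6  0.8 -0.6]
shift [0.928 0.202 0.087]
turn [ 0.001 -0.001  0.003]
```

```bash
python3 -m jog '0.12 0.03 0 0 0 0 1;0.3 0.07 0 0 0 0 1;0.5 0.11 0.03 0 0 0 1;0.7 0.15 0.06 0 0 0 1;0.85 0.19 0.09 0 0 0 1;0.93 0.205 0.09 0 0 0 1;0.93 0.205 0.09 0 0 0 1;0.93 0.205 0.09 0 0 0 1'; python3 -c "
from meas import *
save('scene','over.png')
m=cupmask()
s=get_obs(); p=s['ee_pos']
from scipy.optimize import minimize_scalar
for dz in (60,64,68,72): print(dz,fitcup(list(p[:2]),p[2]-dz,95,{'scene':m['scene']}))
for n in('scene','top'): print([(w(n,d['xyz']),d['confidence']) for d in pinpoint('tall_cup',n)[:2]])
go([638,187.7,97],-8)"
```

```text
t: 8.45
ee_pos: [637.9, 184.3, 179.6]
orientation: [2.373, 2.059, -0.002]
ft_force: [1.1, 0.2, -1.1]
width: 57.8
grasp_force: 30.0
60 (array([648.5, 189.8]), np.float64(0.33881251245267985))
64 (array([643.2, 188.2]), np.float64(0.3309972774024402))
68 (array([637. , 185.7]), np.float64(0.3233820672732849))
72 (array([632., 184.]), np.float64(0.31685370016031444))
[(array([635.5, 187.8, 112.2]), 0.7)]
[]
t 8.8 pos [638.3 184.8 180. ] yaw_y -8.14 tilt [ 0.  0. -1.] w 57.77987555711695 F [ 0.5 -0.  -1.3]
shift [ 0.  -0.   0.4]
turn [ 0. -0. -0.]
```

View pics/over.png

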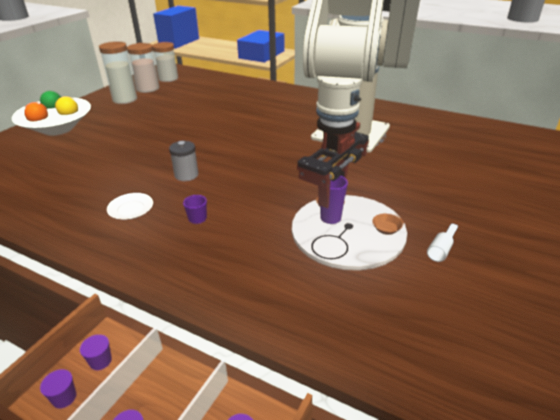

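The cup is upright over the ring and its lower end is near (332,218). The ring is unchanged at (329,247). Lowering to just above the platter.

```bash
python3 -m jog '0.008 0 0.1 0 0 0 1;0.008 0 0.2 0 0 0 1;0.008 0 0.28 0 0 0 1;0.008 0 0.34 0 0 0 1;0.008 0 0.38 0 0 0 1;0.008 0 0.4 0 0 0 1;0.008 0 0.4 0 0 0 1;0.008 0 0.4 0 0 0 1'; python3 -m jog '0 0 0 0 0 0 1;0 0 0.005 0 0 0 1;0 0 0.01 0 0 0 1;0 0 0.01 0 0 0 1;0 0 0.01 0 0 0 1'
```

```text
t: 9.6
ee_pos: [639.0, 187.3, 100.2]
orientation: [2.372, 2.059, 0.001]
ft_force: [-0.7, 0.8, -1.0]
width: 58.2
grasp_force: 30.0
t: 10.1
ee_pos: [638.5, 187.1, 97.7]
orientation: [-2.372, -2.059, 0.0]
ft_force: [-0.3, -0.0, -1.2]
width: 58.3
grasp_force: 30.0
```

```bash
python3 -m jog '0 0 0.003 0 0 0 1;0 0 0.005 0 0 0 1;0 0 0.005 0 0 0 1;0 0 0.005 0 0 0 1'; python3 -c "
from meas import *
save('scene','down.png')
go([638,187.7,96],-8)"
```

```text
t: 10.5
ee_pos: [638.6, 187.2, 96.7]
orientation: [2.372, 2.059, -0.0]
ft_force: [0.6, 0.5, -1.3]
width: 58.2
grasp_force: 30.0
t 10.55 pos [638.6 187.2  96.7] yaw_y -8.08 tilt [ 0.  0. -1.] w 57.76871335845922 F [-0.  -0.6 -1.3]
shift [ 0. -0.  0.]
turn [ 0. -0. -0.]
```

```bash
for i in 1 ; do python3 -m jog '0 0 0.0025 0 0 0 1;0 0 0.0025 0 0 0 1;0 0 0.0025 0 0 0 1'; done
```

```text
t: 10.85
ee_pos: [638.5, 187.2, 96.2]
orientation: [-2.372, -2.059, 0.0]
ft_force: [0.1, 0.3, -0.6]
width: 57.9
grasp_force: 30.0
```

```bash
python3 -m jog '0 0 0.0025 0 0 0 1;0 0 0.0025 0 0 0 1;0 0 0.0025 0 0 0 1'
```

```text
t: 11.15
ee_pos: [638.7, 187.2, 96.0]
orientation: [2.372, 2.059, 0.001]
ft_force: [-0.2, 0.4, 3.0]
width: 58.0
grasp_force: 30.0
```

```bash
python3 -m jog '0 0 0 0 0 0 -0.35;0 0 0 0 0 0 -0.42;0 0 0 0 0 0 -0.5;0 0 0 0 0 0 -0.7;0 0 0 0 0 0 -1;0 0 0 0 0 0 -1;0 0 0 0 0 0 -1;0 0 0 0 0 0 -1'; python3 -c "
from meas import *
save('scene','rel.png')
for n in('scene','top'):
  get_image(n)
  for t in('tall_cup','ring','foot'): print(n,t,[(w(n,d['xyz']),d['confidence']) for d in pinpoint(t,n)[:2]])
go([638,187.7,230],-8)"
```

```text
t: 11.95
ee_pos: [638.6, 187.2, 95.7]
orientation: [2.372, 2.059, 0.0]
ft_force: [0.3, 0.4, 0.1]
width: 87.4
grasp_force: 0.0
scene tall_cup [(array([638.8, 192.2,  28.5]), 0.68)]
scene ring [(array([639.6, 188. ,  27.4]), 0.65), (array([ 659.8, -179.2,   -2.4]), 0.29)]
scene foot [(array([548.3, 201.1,   2.1]), 0.61)]
top tall_cup []
top ring []
top foot []
t 12.4 pos [638.6 187.2  95.7] yaw_y -8.08 tilt [-0.  0. -1.] w 87.8719142954629 F [ 0.2 -0.3 -0.3]
shift [ 0.  -0.  -0.7]
turn [ 0.  0. -0.]
```

View pics/rel.png

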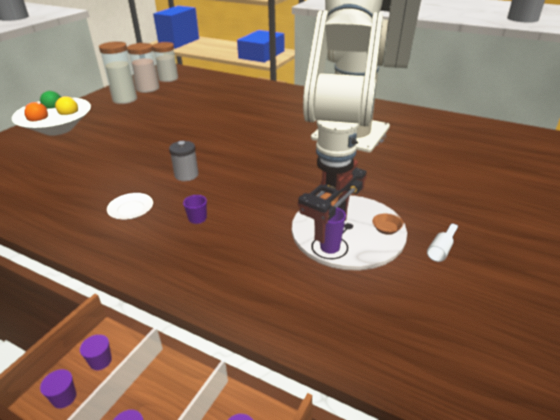

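The fingers are open and clear. The cup stands at about (333,232), with its foot inside the ring at (329,247). Now I raise the gripper and back off.

```bash
python3 -m jog '0 0 -0.05 0 0 0 -1;0 0 -0.15 0 0 0 -1;0 0 -0.3 0 0 0 -1;0 0 -0.5 0 0 0 -1;0 0 -0.7 0 0 0 -1;0 0 -0.7 0 0 0 -1;0 0 -0.7 0 0 0 -1'; python3 -m jog '-0.3 0 0 0 0 0 -1;-0.6 0 0 0 0 0 -1;-0.9 0 0 0 0 0 -1;-0.9 0 0 0 0 0 -1;-0.9 0 0 0 0 0 -1;-0.9 0 0 0 0 0 -1'
python3 - <<'E'
from meas import *
save('top','end.png');save('scene','end_s.png')
m=cupmask()
for k in m: print(k,fitcup([638,187],28,95,{k:m[k]}))
print(ringfit([637,187.5]))
g0=cv2.imread('pics/top0.png')
for n in('scene','top'):
  for t in('ring','foot','short_cup','canister','saucer','scoop'): print(n,t,[(w(n,d['xyz']).round(1),round(d['confidence'],2)) for d in pinpoint(t,n)[:1]])
E
```

```text
t: 13.1
ee_pos: [639.0, 187.3, 237.4]
orientation: [2.371, 2.059, 0.004]
ft_force: [-1.1, -0.4, -0.8]
width: 87.8
grasp_force: 0.0
t: 13.7
ee_pos: [612.5, 8.6, 234.5]
orientation: [-2.373, -2.056, 0.002]
ft_force: [0.4, 0.8, -0.4]
width: 87.8
grasp_force: 0.0
scene (array([638.5, 188.8]), np.float64(0.05215561369582533))
top (array([637.3, 188.9]), np.float64(0.06466009340944479))
{'scene': (array([0., 0.]), np.float64(0.0), 0), 'top': (array([637.8, 186.5]), np.float64(39.657912376798734), 79)}
scene ring [(array([637.5, 188.1,  26.1]), 0.81)]
scene foot [(array([548. , 201.4,  -1.1]), 0.85)]
scene short_cup [(array([ 662.4, -179. ,   -1. ]), 0.74)]
scene canister [(array([ 492.4, -348.3,   -3.8]), 0.73)]
scene saucer [(array([ 710.7, -364.1,   -2.1]), 0.92)]
scene scoop [(array([459.2, 420.9,   5.7]), 0.74)]
top ring [(array([637. , 189.8,  27.7]), 0.64)]
top foot [(array([549.1, 198.9,   2.5]), 0.7)]
top short_cup [(array([ 665. , -186.6,   -0.1]), 0.57)]
top canister [(array([ 499.2, -342. ,    0.1]), 0.73)]
top saucer [(array([ 706. , -365.7,   -2.6]), 0.58)]
top scoop [(array([457.9, 418.4,   1.1]), 0.85)]
```

View pics/end.png

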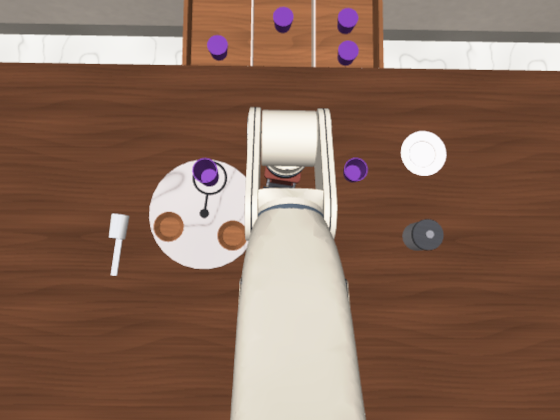

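The cup stands at (205,172), within about 2 mm of the ring's centre. The bowls at (168,227) and (232,235) and the bystanders are where they started.

```bash
python3 -c "
from workcell import *
print(close_job())"
```

```text
the job is handed in; nothing more can be done
None
```

The tall cup stands upright inside the black ring, released about 2 mm from its centre; the images show no turn of the lazy susan and no bystander moved, and I handed the job in at about 14 s.

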